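# Put one microscope's optics back in their tray

## Robot

A 6-joint arm with a two-finger parallel gripper is mounted at the origin on a cart in front of the work surface, level with it; the furniture and walls round the work are solid. World frame = base frame: x ahead of the robot, y to its left, z up, the work surface at z = 0. Lengths are in mm, angles in degrees, forces in N, time in s.
With the tool pointing down it reaches from about 350 to 850 mm from the base axis. Payload 8.1 kg.
Tool frame: the origin (TCP) lies between the finger pads; the fingertips stand r.nose_length ahead of it and the grasp point (between the pads) lies 3 mm ahead of it (r.nose_length is the distance from the TCP to the fingertips, in mm); x points along the fingers, y is the direction in which the jaws open and shut, and the axes are right-handed (so a half turn about x gives the same grasp; the last joint's range is limited). The gripper opens to 85 mm and grips with 20 to 120 N. Pads are 22 mm wide; open, the fingers measure 114 mm over their backs; the gripper's body (76 mm by 85 mm) begins 54 mm behind the grasp point. The pads swing forward as they close: fully open they stand 13 mm farther back than shut.
Start: joints at [-79.721, 7.471, 85.268, -0, 87.261, -4.893], TCP at [157.05, -579.086, 253.292] pointing down, gripper open.
Joint ranges: [-169.43, 169.43], [-51.17, 129.36], [1.28, 143.12], [-76.62, 256.62], [0, 156.53], [-152.29, 152.29]. Speed limits (degrees/s): [136.94, 136.94, 159.86, 180, 180, 180].

## Interface

Orientations are given as [roll, pitch, yaw] about the fixed x, y, z axes, in that order (R = Rz(yaw) Ry(pitch) Rx(roll)).
In Python, from bench import sense, optics, order, r gives the robot as it stands.
- The arm moves only by the tool carry_out, never from a script. Its argument "commands" is one flat list of numbers, 7 for each row, row after row: the shift along the tool's x, y, z in m, then the turn, a rotation vector about the tool's x, y, z in degrees, then the closure, from -1 (fully open) to 1 (shut), so that 0 is half open. A call has 1 to 12 rows; each row is the pose to reach, as a shift and turn from the pose measured when the call began, along the tool's axes at that moment; what a row does not reach only later rows make up. A row lasts 1/8 s, in which the tool goes at most 62.5 mm and 10.7 degrees, less where a joint would pass 70% of its speed; a pose out of reach is approached as far as the arm can. A call with a gripper value outside its range is refused whole. The fingers move at their own pace and stop on an object; "grip_force" is the grip in N (left out, the last holds). Time passes only in rows, so rows that repeat a pose let the fingers close. It gives the time, the measured TCP pose, the force and the opening at its end, in the units of the state.
- sense(): the state, without advancing time (a new reading comes with each control period).
- optics.snapshot(name): name is "scene" or "top" or "wrist"; returns (picture, depth): 420x560x3 uint8, red, green, blue; 420x560 float32, mm along the optical axis (not along the pixel's ray), 0 where there is no reading.
- optics.calibration(name): a dict with "mtx" (3x3 intrinsics, pixels), "k1" (the pictures are not rectified: a ray, as slopes to the right and down, at radius r is drawn at 1 + k1 r^2 times it, then the intrinsics apply), "extrinsics" (4x4, takes a point from camera to world coordinates). Camera axes: x right, y up, looking along -z (the intrinsics and any distortion apply to the point x, -y, -z); pixel columns grow to the right and rows downward; lengths in mm; the calibration is good to about 2 mm. A picture is of the moment at which its call begins: read the wrist's pose just before it. calibration takes no time and is no camera call; for the wrist camera it gives the pose at the moment of the call.
- order.hand_in(): hands the job in, once; it reports no verdict.
The state is a dict: "time": time; "joint_pos": joint angles; "qd": joint speeds; "joint_efforts": joint torques, N m; "tool_pos": TCP position; "tcp_rot": TCP orientation; "ft_force": force on the tool from outside, world axes, zero at the start; "wrist_torque": the same for the moment, N m; "finger_gap": finger opening in mm.
Only numpy, scipy, OpenCV 4.12 (cv2) and the standard library are available. Lean on these libraries where they do the work, as an engineer would, in place of code of your own. Each camera call takes 0.05 s, during which the arm holds its last target. There are 200 camera calls.

## Task

Put this microscope's optics away in the grey tray: stand each of the three objectives upright in the seat of the colour of its band (red, yellow, blue), and lay the blue filter flat in the wide white seat. Set the glass down gently, never dropping it, and leave the green-banded objective and the green filter where they are: they belong to another microscope.

Things in the scene. Friction and masses are not known exactly. Their poses are not given: they have to be found in the camera images.
- objective_red_mid (a point): microscope objective with a wide red colour band round its shoulder, white body, standing upright on its thread, 31 mm high, 90 g. Point: on its axis, half-way up (15.5 mm above the foot); z is up. Round: thread 20 mm wide and 4 mm high at the foot, then a 24 mm barrel up to 19 mm above the foot, then a taper to a 10 mm nose. Grip the barrel from above, any direction.
- objective_yellow_mid (a point): microscope objective with a wide yellow colour band round its shoulder, white body, standing upright on its thread, 36 mm high, 90 g. Point: on its axis, half-way up (18 mm above the foot); z is up. Round: thread 20 mm wide and 4 mm high at the foot, then a 24 mm barrel up to 22 mm above the foot, then a taper to a 10 mm nose. Grip the barrel from above, any direction.
- objective_blue_mid (a point): microscope objective with a wide blue colour band round its shoulder, white body, standing upright on its thread, 44 mm high, 90 g. Point: on its axis, half-way up (22 mm above the foot); z is up. Round: thread 20 mm wide and 4 mm high at the foot, then a 24 mm barrel up to 27 mm above the foot, then a taper to a 10 mm nose. Grip the barrel from above, any direction.
- objective_green_mid (a point): microscope objective with a wide green colour band round its shoulder, white body, standing upright on its thread, 36 mm high, 90 g; not of this set. Point: on its axis, half-way up (18 mm above the foot); z is up. Round: thread 20 mm wide and 4 mm high at the foot, then a 24 mm barrel up to 22 mm above the foot, then a taper to a 10 mm nose. Grip the barrel from above, any direction.
- filter_blue_mid (a point): round blue glass filter in a black ring, lying flat, 32.5 mm in diameter and 8.5 mm high, 18 g. The point is its centre, 4.25 mm above its underside; z is up. Grip it across the ring.
- filter_green_mid (a point): round green glass filter in a black ring, lying flat, 32.5 mm in diameter and 8.5 mm high, 18 g; not of this set. The point is its centre, 4.25 mm above its underside; z is up. Grip it across the ring.
- seat_red: red round cup, seat of the objective with the red band; flange 62 mm in diameter; inner floor 33 mm wide, 2.5 mm above the origin; flared mouth 42 mm wide, rim 8.5 mm above the origin. Origin: centre of its underside, 4 mm above the worktop; z up. Fixed in the low grey tray (100 x 300 mm, rim 11 mm high), one of four in a row along the seats' y axis, 72 mm apart, order varies.
- seat_yellow: yellow round cup, seat of the objective with the yellow band; flange 62 mm in diameter; inner floor 33 mm wide, 2.5 mm above the origin; flared mouth 42 mm wide, rim 8.5 mm above the origin. Origin: centre of its underside, 4 mm above the worktop; z up. Fixed in the low grey tray (100 x 300 mm, rim 11 mm high), one of four in a row along the seats' y axis, 72 mm apart, order varies.
- seat_blue: blue round cup, seat of the objective with the blue band; flange 62 mm in diameter; inner floor 33 mm wide, 2.5 mm above the origin; flared mouth 42 mm wide, rim 8.5 mm above the origin. Origin: centre of its underside, 4 mm above the worktop; z up. Fixed in the low grey tray (100 x 300 mm, rim 11 mm high), one of four in a row along the seats' y axis, 72 mm apart, order varies.
- seat_filter: white, wider and shallower round cup, seat of the blue filter; flange 70 mm in diameter; inner floor 41 mm wide, 2.5 mm above the origin; flared mouth 50 mm wide, rim 5.5 mm above the origin. Origin: centre of its underside, 4 mm above the worktop; z up. Fixed in the low grey tray (100 x 300 mm, rim 11 mm high), one of four in a row along the seats' y axis, 72 mm apart, order varies.
There are look-alikes about, which are no part of the job. Leave any brown look-alike of the seat_filter alone.

How it is judged (in metres and radians):
At the end, for the whole second after the job is handed in: Each objective stands upright (0.06 rad) on the floor of its own colour's seat, the blue filter flat on the white seat's floor, centred within 8 mm, height within +1.5/-3 mm, all released and at rest; the green-banded objective and green filter within 20 mm of where they stood (horizontal distance between objective_red_mid and seat_red below 0.008 m and z of objective_red_mid in the frame of seat_red between 0.015 and 0.0195 m and angle between each of objective_red_mid, objective_yellow_mid, objective_blue_mid, filter_blue_mid's own z axis and vertical below 0.06 rad and linear speed of each of objective_red, objective_yellow, objective_blue, filter_blue below 0.02 m/s and horizontal distance between objective_yellow_mid and seat_yellow below 0.008 m and z of objective_yellow_mid in the frame of seat_yellow between 0.0175 and 0.022 m and horizontal distance between objective_blue_mid and seat_blue below 0.008 m and z of objective_blue_mid in the frame of seat_blue between 0.0215 and 0.026 m and horizontal distance between filter_blue_mid and seat_filter below 0.008 m and z of filter_blue_mid in the frame of seat_filter between 0.00375 and 0.00825 m and distance of each of objective_green_mid, filter_green_mid from where it was at the start of the episode below 0.02 m); the robot touches nothing.
It fails at once if the objective with the green band is moved by more than 20 mm or tipped over (distance of objective_green_mid from where it was at the start of the episode above 0.02 m or angle between objective_green_mid's own z axis and vertical above 0.5 rad).
It fails at once if the green filter is moved by more than 20 mm or tipped over (distance of filter_green_mid from where it was at the start of the episode above 0.02 m or angle between filter_green_mid's own z axis and vertical above 0.5 rad).
It fails at once if an objective or the blue filter is dropped from more than about 2 cm ((contact force between objective_red and the fingers below 0.05 N and linear speed of objective_red above 0.65 m/s) or (contact force between objective_yellow and the fingers below 0.05 N and linear speed of objective_yellow above 0.65 m/s) or (contact force between objective_blue and the fingers below 0.05 N and linear speed of objective_blue above 0.65 m/s) or (contact force between filter_blue and the fingers below 0.05 N and linear speed of filter_blue above 0.65 m/s)).
It also fails if it takes over 109 s, if anything falls off the work surface, if the arm or the gripper's body presses on something with over 40 N, if the wrist force passes 120 N, or if a joint passes its speed limit or range.

## Working session

There is one attempt and no reset: what is moved stays moved. The work goes in short steps, Python scripts to look and compute and a tool call to move; the robot and the scene stay as the last step left them, time stands still between calls to the robot, and variables do not carry over. Pictures are saved under pics/ and viewed, about 12 in all and at most 16, crops included, and the job is handed in when it is done.

Besides the shell and the picture viewer there is one more tool, called by a JSON object that holds its "api" and its "payload". carry_out: Moves the arm, as the interface text tells. Its arguments: {"type":"object","properties":{"commands":{"type":"array","items":{"type":"number"}},"grip_force":{"type":"number"}},"required":["commands"]}

```bash
ls; mkdir -p pics; python3 - <<'E'
from bench import sense, optics, order, r
import cv2,numpy as np
s=sense();print(s, r.nose_length)
for n in("scene","top"):
    p,d=optics.snapshot(n);cv2.imwrite(f"pics/{n}0.png",p[:,:,::-1]);np.savez(f"{n}0.npz",p=p,d=d)
    print(n,optics.calibration(n))
E
```

```text
pics
{'time': 0.0, 'joint_pos': array([-7.97205050e+01,  7.51574112e+00,  8.53283009e+01, -1.12779026e-03,
        8.72629128e+01, -4.89259987e+00]), 'qd': array([ 0.05866475, -0.09356355, -0.09378736,  0.08029773,  0.01934626,
       -0.06830038]), 'joint_efforts': array([ 9.76492374e-04, -5.69402468e+01, -5.00544655e+01, -1.73047324e-04,
        1.49689091e-02, -1.78253487e-05]), 'tool_pos': array([ 156.95975516, -578.57705561,  252.24718535]), 'tcp_rot': array([-94.289208  ,  89.89303922, 100.88294179]), 'ft_force': array([0.1653438 , 0.00111847, 0.75718172]), 'wrist_torque': array([-0.02072797, -0.05445867,  0.01059036]), 'finger_gap': 85.11130971365233} 22.0
scene {'mtx': array([[454.79940762,   0.        , 268.56466096],
       [  0.        , 454.79940762, 207.90418348],
       [  0.        ,   0.        ,   1.        ]]), 'k1': -0.04044302976458496, 'extrinsics': array([[ 8.75311345e-01,  2.61801996e-01, -4.06558440e-01,
         9.49513485e+01],
       [-4.83440488e-01,  4.55108315e-01, -7.47771166e-01,
        -8.32704014e+02],
       [-1.07398568e-02,  8.51079395e-01,  5.24927156e-01,
         6.26927567e+02],
       [ 0.00000000e+00,  0.00000000e+00,  0.00000000e+00,
         1.00000000e+00]])}
top {'mtx': array([[468.90377698,   0.        , 286.4235371 ],
       [  0.        , 468.90377698, 213.95021618],
       [  0.        ,   0.        ,   1.        ]]), 'k1': 0.02110866391421968, 'extrinsics': array([[ 1.13187585e-02,  9.79805980e-01, -1.99629975e-01,
         2.94916995e+02],
       [-9.99930023e-01,  1.17776853e-02,  1.11145692e-03,
        -1.90007679e+01],
       [ 3.44019117e-03,  1.99603425e-01,  9.79870725e-01,
         1.22709214e+03],
       [ 0.00000000e+00,  0.00000000e+00,  0.00000000e+00,
         1.00000000e+00]])}
```

View pics/scene0.png

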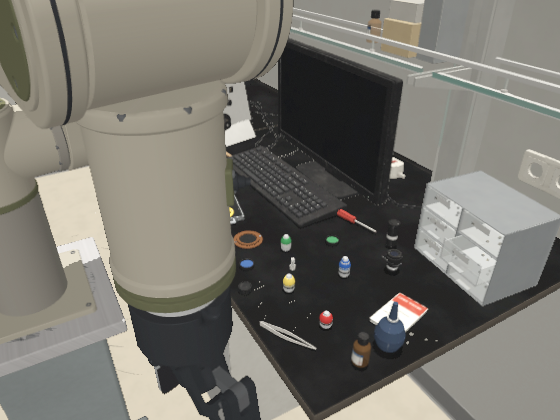

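View pics/top0.png

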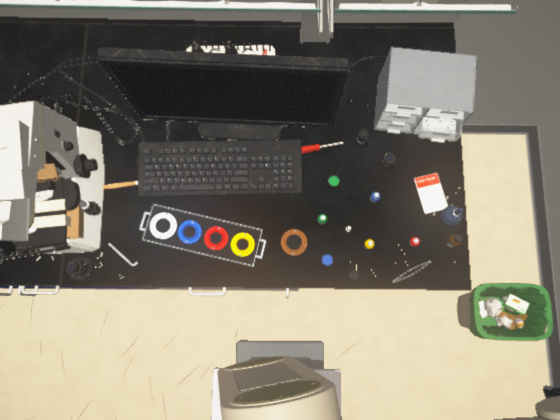

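Top view: red objective (415,241), yellow (369,243), blue (375,197). The green objective at (322,218) and green filter at (334,181) stay. Blue filter is at (327,260), with a black ring at (354,275). Seats: white (163,225), blue (189,231), red (216,238), yellow (243,244). The brown ring at (294,242) is the decoy. The dark bottle at (453,215) is bluish and isn't an objective.

```bash
cat > h.py <<'E'
from bench import sense, optics, order, r
import cv2, numpy as np
from scipy.spatial.transform import Rotation as R
def ray(px,c):
    K,k=c["mtx"],c["k1"]; E=c["extrinsics"]
    d=(np.asarray(px,float)-K[:2,2])/[K[0,0],K[1,1]]; u=d.copy()
    for _ in range(20): u=d/(1+k*(u@u))
    return E[:3,3], E[:3,:3]@[u[0],-u[1],-1]
def plane(px,c,z):
    o,v=ray(px,c); return o+v*(z-o[2])/v[2]
def proj(P,c):
    K,k=c["mtx"],c["k1"]; E=c["extrinsics"]
    q=E[:3,:3].T@(np.asarray(P,float)-E[:3,3]); u=np.array([q[0],-q[1]])/-q[2]
    return K[:2,2]+K[0,0]*u*(1+k*u@u)
HUE={"red":[(0,8),(172,180)],"yellow":[(22,35)],"green":[(45,90)],"blue":[(100,130)]}
def blobs(p,col,amin=15,smin=110,vmin=60):
    h=cv2.cvtColor(p,cv2.COLOR_RGB2HSV); m=0
    for a,b in HUE[col]: m=m|cv2.inRange(h,(a,smin,vmin),(b,255,255))
    n,l,s,ce=cv2.connectedComponentsWithStats(m)
    return [(ce[i],s[i,4],s[i,:4]) for i in range(1,n) if s[i,4]>=amin],l
def togo(target):
    """shift in tool axes (m) from current TCP to world target"""
    s=sense(); M=R.from_euler('xyz',s["tcp_rot"],degrees=True)
    return M.inv().apply(np.asarray(target)-s["tool_pos"])/1000, M.as_matrix()
E
python3 - <<'E'
from h import *
p=np.load("top0.npz")["p"]; c=optics.calibration("top")
for col in HUE:
    for ce,a,b in blobs(p,col)[0]: print(col,ce.round(1),a,b,plane(ce,c,5).round(0))
for n,px in dict(white=(163,225),blue=(189,231),red=(216,238),yel=(243,244),brown=(294,242),ring=(354,275)).items(): print(n,plane(px,c,8).round())
s=sense(); print(R.from_euler('xyz',s["tcp_rot"],degrees=True).as_matrix().round(3)); w=optics.calibration("wrist");print(w, w["extrinsics"][:3,3]-s["tool_pos"])
E
```

```text
red [310.  148.1] 149 [301 143  20  11] [729. -83.   5.]
red [427. 180.] 215 [415 173  25  15] [ 642. -398.    5.]
red [215.8 238. ] 397 [204 226  25  25] [477. 165.   5.]
red [414.  241.5] 59 [410 236  10  11] [ 474. -356.    5.]
yellow [242.3 244. ] 406 [230 232  26  25] [462.  95.   5.]
yellow [369.  243.6] 68 [364 238  11  11] [ 467. -238.    5.]
green [333.6 180.5] 85 [329 176  10  10] [ 638. -147.    5.]
green [321.6 218.4] 35 [318 214   9   9] [ 533. -114.    5.]
green [542.3 290.6] 17 [539 287   8   8] [ 351. -678.    5.]
green [547.8 311.9] 33 [545 304   6  15] [ 298. -687.    5.]
blue [373.2 197.4] 23 [371 193   7   8] [ 592. -252.    5.]
blue [189.4 231.4] 342 [178 220  24  24] [494. 235.   5.]
blue [326.9 259.5] 91 [322 254  11  12] [ 424. -127.    5.]
white [510. 304.   8.]
blue [494. 235.   8.]
red [477. 164.   8.]
yel [462.  92.   8.]
brown [468. -41.   8.]
ring [ 384. -197.    8.]
[[-0.     0.262 -0.965]
 [ 0.002 -0.965 -0.262]
 [-1.    -0.002 -0.   ]]
{'mtx': array([[365.87942878,   0.        , 281.69831976],
       [  0.        , 365.87942878, 212.0124345 ],
       [  0.        ,   0.        ,   1.        ]]), 'k1': -0.05079303990670392, 'extrinsics': array([[ 2.61409585e-01,  9.25286513e-01,  2.74790644e-01,
         2.26172471e+02],
       [-9.65225287e-01,  2.51262648e-01,  7.21611249e-02,
        -5.61071986e+02],
       [-2.27490936e-03, -2.84098488e-01,  9.58792404e-01,
         3.72434900e+02],
       [ 0.00000000e+00,  0.00000000e+00,  0.00000000e+00,
         1.00000000e+00]])} [ 69.19742185  17.54270633 120.08910467]
```

{"api": "carry_out", "payload": {"commands": [-0.018,-0.252,-0.403,0,0,0,-1,-0.018,-0.252,-0.403,0,0,0,-1,-0.018,-0.252,-0.403,0,0,0,-1,-0.018,-0.252,-0.403,0,0,0,-1,-0.018,-0.252,-0.403,0,0,0,-1,-0.018,-0.252,-0.403,0,0,0,-1,-0.018,-0.252,-0.403,0,0,0,-1,-0.018,-0.252,-0.403,0,0,0,-1,-0.018,-0.252,-0.403,0,0,0,-1,-0.018,-0.252,-0.403,0,0,0,-1,-0.018,-0.252,-0.403,0,0,0,-1]}}

```text
time: 1.48
tool_pos: [479.2, -230.9, 270.6]
tcp_rot: [-78.4, 89.9, 116.7]
ft_force: [0.5, -0.3, -0.3]
finger_gap: 85.1
```

```bash
python3 - <<'E'
from h import *
s=sense();print(s["time"],s["tool_pos"],s["tcp_rot"],s["joint_pos"].round(),s["qd"].round(1))
c=optics.calibration("wrist");p,d=optics.snapshot("wrist");cv2.imwrite("pics/w1.png",p[:,:,::-1]);np.savez("w1.npz",p=p,d=d,E=c["extrinsics"])
for col in HUE:
    for ce,a,b in blobs(p,col,60)[0]: print(col,ce.round(1),a,b,plane(ce,c,10).round(1))
E
```

```text
1.475 [ 479.23362882 -230.86616619  270.57895966] [-78.4349444   89.89556851 116.65042581] [-31.  -3.  95.   0.  89.  44.] [-0.2 -0.2 -0.1 -0.  -0.   0.2]
red [484.  67.] 1526 [453  51  63  32] [ 636.3 -396.6   10. ]
red [390.3 211.6] 311 [380 201  24  24] [ 470.4 -356.    10. ]
yellow [282.4 190.5] 272 [271 180  24  25] [ 462.5 -236.5   10. ]
green [238.5   3.9] 137 [226   0  26  10] [ 626.2 -149.3   10. ]
green [180.5  97.3] 333 [167  85  25  26] [ 528.5 -112.9   10. ]
blue [334.7  73.1] 287 [323  60  27  27] [ 590.2 -255.1   10. ]
blue [176.6 199.3] 501 [164 187  26  25] [ 423.4 -128.6   10. ]
```

View pics/w1.png

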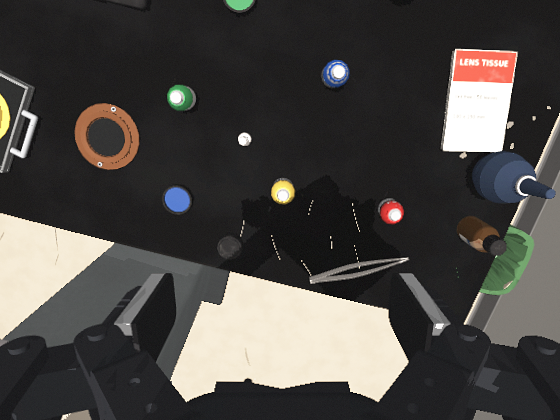

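Wrist view: yellow (282,190), red (391,211), blue (335,73) and blue filter (177,199), each with the right band or glass. Green objective is at (180,97), brown decoy at (107,136), a small knob at (245,139).

```bash
cat >> h.py <<'E'
ZB={"red":19,"yellow":22,"blue":27,"green":22,"filter":8.5}; H={"red":31,"yellow":36,"blue":44,"green":36,"filter":8.5}
def cloud(d,c):
    v,u=np.mgrid[0:d.shape[0],0:d.shape[1]]; K,k=c["mtx"],c["k1"]; E=c["extrinsics"]
    x=np.stack([(u-K[0,2])/K[0,0],(v-K[1,2])/K[1,1]],-1); y=x.copy()
    for _ in range(8): y=x/(1+k*(y**2).sum(-1,keepdims=True))
    return np.stack([y[...,0]*d,-y[...,1]*d,-d],-1)@E[:3,:3].T+E[:3,3]
def measure(p,d,c,col,near,zoff=0,rad=45):
    """near: world xy; returns band-circle centre at shoulder height, and depth nose/top centre"""
    hc="blue" if col=="filter" else col
    bl,l=blobs(p,hc,40); z=ZB[col]+zoff
    best=min(bl,key=lambda b:np.linalg.norm(plane(b[0],c,z)[:2]-near)); x,y,w,h=best[2]
    m=(l[y:y+h,x:x+w]>0).astype(np.uint8); cn=max(cv2.findContours(m,0,1)[0],key=len)
    (cx,cy),rr=cv2.minEnclosingCircle(cn)
    A=plane((cx+x,cy+y),c,z)
    P=cloud(d,c); q=(np.hypot(*(P[...,:2]-A[:2]).transpose(2,0,1))<rad)&(P[...,2]>H[col]+zoff-4)
    T=P[q]
    return best[0].round(1),A.round(1),rr, (T.mean(0).round(1) if len(T) else None),len(T)
E
python3 - <<'E'
from h import *
f=np.load("w1.npz");c=optics.calibration("wrist");c["extrinsics"]=f["E"]
P=cloud(f["d"],c);q=P[150:160,300:330,2];print("table z",np.median(q))
for col,n in dict(red=(470,-356),yellow=(462,-236),blue=(590,-255),green=(528,-113),filter=(423,-128)).items():
    print(col,*measure(f["p"],f["d"],c,col,n))
g=np.load("top0.npz");c=optics.calibration("top")
for col,n in dict(red=(470,-356),yellow=(462,-236),blue=(590,-255),filter=(423,-128)).items():
    print("top",col,*measure(g["p"],g["d"],c,col,n))
E
```

```text
table z -0.7008052308700883
red [390.3 211.6] [ 472.  -354.1   19. ] 12.141104698181152 [ 472.7 -353.9   29.3] 132
yellow [282.4 190.5] [ 463.7 -236.1   22. ] 12.061349868774414 [ 490.  -229.2  321.8] 13467
blue [334.7  73.1] [ 588.8 -254.9   27. ] 13.966925621032715 [ 588.3 -254.2   42.8] 156
green [180.5  97.3] [ 528.9 -114.8   22. ] 13.129297256469727 [ 529.1 -115.3   34.7] 163
filter [176.6 199.3] [ 422.9 -128.2    8.5] 13.078644752502441 [ 421.9 -128.1    6.4] 630
top red [414.  241.5] [ 473.6 -354.1   19. ] 5.343537330627441 [ 473.  -352.4   30.7] 42
top yellow [369.  243.6] [ 465.2 -235.5   22. ] 5.40393590927124 [ 465.1 -234.9   35.7] 33
top blue [326.9 259.5] [ 421.7 -126.2   27. ] 5.528751373291016 None 0
top filter [326.9 259.5] [ 423.6 -127.9    8.5] 5.528751373291016 [ 423.6 -127.4    7.3] 184
```

{"api": "carry_out", "payload": {"commands": [0.17,0.001,0.016,0,0,0,-1,0.17,0.001,0.016,0,0,0,-1,0.17,0.001,0.016,0,0,0,-1,0.19,0.001,0.016,0,0,0,-0.4,0.215,0.001,0.016,0,0,0,-0.4,0.239,0.001,0.016,0,0,0,-0.4,0.239,0.001,0.016,0,0,0,-0.4,0.239,0.001,0.016,0,0,0,-0.4], "grip_force": 30}}

```text
time: 2.52
tool_pos: [464.1, -236.4, 32.6]
tcp_rot: [-112.2, 89.9, 82.8]
ft_force: [-0.4, 0.9, 0.2]
finger_gap: 59.7
```

```bash
python3 - <<'E'
from h import *
s=sense();print(s["time"],s["tool_pos"],s["finger_gap"])
p,d=optics.snapshot("wrist");cv2.imwrite("pics/w2.png",p[:,:,::-1])
E
```

```text
2.525 [ 464.1356286  -236.41198775   32.60978981] 59.734775617655174
```

View pics/w2.png

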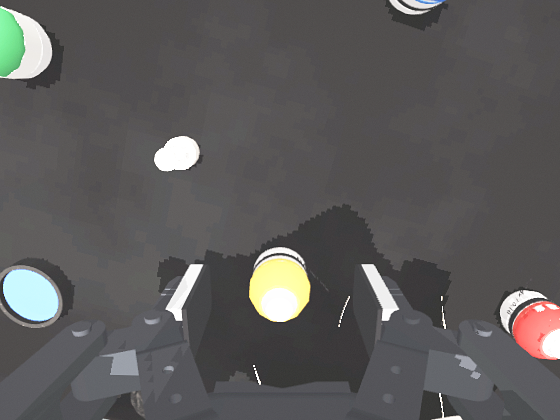

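Pads straddle the yellow objective (279,285), centred between them (200 and 370). Closing.

{"api": "carry_out", "payload": {"commands": [0.001,0,0,0,0,0,1,0.001,0,0,0,0,0,1,0.001,0,0,0,0,0,1,0.001,0,0,0,0,0,1,0.001,0,0,0,0,0,1], "grip_force": 30}}

```text
time: 3.2
tool_pos: [465.2, -237.0, 33.0]
tcp_rot: [156.0, 89.9, -9.0]
ft_force: [-0.7, 0.6, 6.4]
finger_gap: 21.8
```

```bash
python3 - <<'E'
from h import *
s=sense();print(s["time"],s["tool_pos"],s["finger_gap"],s["ft_force"])
p,d=optics.snapshot("wrist");cv2.imwrite("pics/w3.png",cv2.resize(p[200:420,130:430],None,fx=2,fy=2)[:,:,::-1])
E
```

```text
3.2 [ 465.17633886 -236.9550928    32.98776122] 21.750178802986564 [-0.7135668   0.64666875  6.41699791]
```

View pics/w3.png

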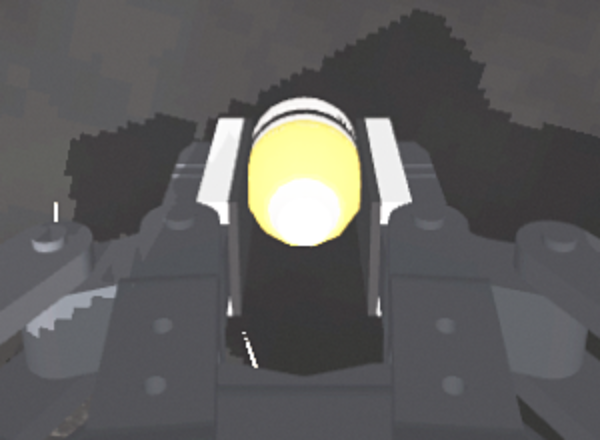

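```bash
python3 - <<'E'
from h import *
s=sense();c=optics.calibration("wrist");p,d=optics.snapshot("wrist")
M=R.from_euler('xyz',s["tcp_rot"],degrees=True).as_matrix();T=s["tool_pos"]
print(T,s["finger_gap"],s["ft_force"]);print(M.round(3))
P=cloud(d,c);Q=(P-T)@M
for n,(u,v) in dict(tipL=(248,262),tipL2=(246,300),noseTop=(281,310),frontbarrel=(281,262),shoulder=(281,285),padfaceL=(249,318)).items():
    print(n,d[v,u],P[v,u].round(1),"tool",Q[v,u].round(1))
for off in (0,5,10): 
  print(off,[proj(T+M@[T[2]-z,0,0]-M[:,2]*off,c).round() for z in (0,22,36)])
E
```

```text
[ 465.20097146 -236.94492941   33.00838935] 21.689768940185253 [-0.31407701  0.73217466  6.08905914]
[[ 0.002  0.26  -0.966]
 [-0.    -0.966 -0.26 ]
 [-1.     0.001 -0.002]]
tipL 146.45337 [ 472.2 -222.    18.4] tool [ 14.6 -12.6 -10.6]
tipL2 117.796936 [ 472.7 -223.9   48.2] tool [-15.2 -10.6 -10.7]
noseTop 132.76425 [ 464.8 -237.7   35.9] tool [-2.9  0.6  0.5]
frontbarrel 144.77814 [ 476.3 -234.6   19.9] tool [ 13.1   0.6 -11.3]
shoulder 136.15976 [ 471.7 -235.8   30.3] tool [ 2.7  0.6 -6.6]
padfaceL 122.91836 [ 464.6 -226.6   45.4] tool [-12.4 -10.2  -2.2]
0 [array([280., 267.]), array([280., 290.]), array([279., 309.])]
5 [array([280., 256.]), array([280., 279.]), array([279., 297.])]
10 [array([280., 246.]), array([279., 267.]), array([279., 284.])]
```

{"api": "carry_out", "payload": {"commands": [0,0,0,0,0,0,-0.1,0,0,0,0,0,0,-0.1,0.005,0,0,0,0,0,-0.1,0.005,0,0,0,0,0,1,0.005,0,0,0,0,0,1,0.005,0,0,0,0,0,1,0.005,0,0,0,0,0,1,0.005,0,0,0,0,0,1]}}

```text
time: 4.3
tool_pos: [465.2, -236.9, 28.0]
tcp_rot: [155.4, 89.9, -9.5]
ft_force: [-0.5, 0.1, -1.5]
finger_gap: 21.8
```

```bash
cat > st.py <<'E'
from h import *
s=sense();M=R.from_euler('xyz',s["tcp_rot"],degrees=True).as_matrix();T=s["tool_pos"]
print(s["time"],T.round(1),s["finger_gap"].round(1),s["ft_force"].round(1))
c=optics.calibration("wrist");p,d=optics.snapshot("wrist");P=cloud(d,c);Q=(P-T)@M
v=(d>0)&(abs(Q[...,2]+10.8)<1.2)&(abs(Q[...,1])<25)&(Q[...,0]>-30)
for sg in(-1,1):
    k=v&(Q[...,1]*sg>5)
    print("padedge side",sg,"tip x max",np.percentile(Q[k][:,0],98).round(1),"inner y by x",[(x,np.percentile(abs(Q[k&(abs(Q[...,0]-x)<3)][:,1]),3).round(1)) for x in(-15,-8,0,8,14) if (k&(abs(Q[...,0]-x)<3)).sum()>2])
E
python3 st.py
```

```text
Traceback (most recent call last):
  File "st.py", line 3, in <module>
    print(s["time"],T.round(1),s["finger_gap"].round(1),s["ft_force"].round(1))
                               ^^^^^^^^^^^^^^^^^^^^^
AttributeError: 'float' object has no attribute 'round'
```

{"api": "carry_out", "payload": {"commands": [-0.04,0,0,0,0,0,1,-0.08,0,0,0,0,0,1,-0.142,-0.386,-0.114,0,0,0,1,-0.142,-0.386,-0.114,0,0,0,1,-0.142,-0.386,-0.114,0,0,0,1,-0.142,-0.386,-0.114,0,0,0,1,-0.142,-0.386,-0.114,0,0,0,1,-0.142,-0.386,-0.114,0,0,0,1,-0.142,-0.386,-0.114,0,0,0,1,-0.142,-0.386,-0.114,0,0,0,1,-0.142,-0.386,-0.114,0,0,0,1,-0.142,-0.386,-0.114,0,0,0,1]}}

```text
time: 5.8
tool_pos: [474.7, 164.4, 169.5]
tcp_rot: [138.5, 89.9, -26.5]
ft_force: [-0.5, -0.6, -0.5]
finger_gap: 22.1
```

```bash
sed -i 's/s\["finger_gap"\].round(1)/round(s["finger_gap"],1)/' st.py; python3 st.py; python3 - <<'E'
from h import *
s=sense();print(s["tcp_rot"],s["joint_pos"].round())
c=optics.calibration("wrist");p,d=optics.snapshot("wrist");cv2.imwrite("pics/w4.png",p[:,:,::-1]);np.savez("w4.npz",p=p,d=d,E=c["extrinsics"])
E
```

```text
5.8 [474.7 164.4 169.5] 22.1 [-0.5 -0.6 -0.5]
padedge side -1 tip x max 163.1 inner y by x [(-15, np.float64(10.4)), (-8, np.float64(10.3)), (0, np.float64(10.3)), (8, np.float64(5.2)), (14, np.float64(6.6))]
padedge side 1 tip x max 163.2 inner y by x [(-15, np.float64(12.0)), (-8, np.float64(11.9)), (0, np.float64(11.8)), (8, np.float64(5.3)), (14, np.float64(5.3))]
[144.29546021  89.89585598 -20.75440622] [ 13.  -5. 106.  -0.  78.  88.]
```

View pics/w4.png

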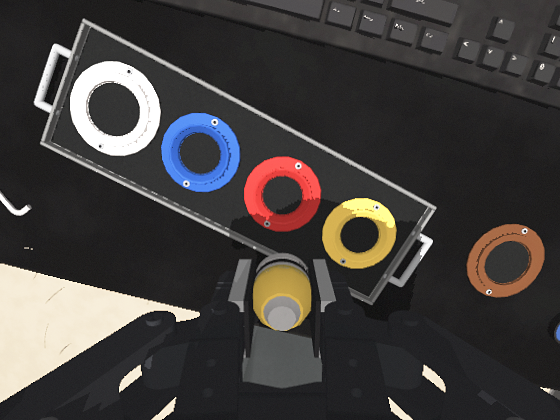

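Wrist view: white seat (115,108), blue (201,153), red (282,193), yellow (360,233). Brown decoy at (506,260), outside the tray. Yellow objective is held upright in the jaws (280,295).

```bash
cat > seats.py <<'E'
from h import *
f=np.load("w4.npz");c=optics.calibration("wrist");c["extrinsics"]=f["E"];p=f["p"];P=cloud(f["d"],c)
h=cv2.cvtColor(p,cv2.COLOR_RGB2HSV)
for n,px in dict(white=(115,108),blue=(201,153),red=(282,193),yellow=(360,233)).items():
    roi=np.zeros(h.shape[:2],np.uint8);cv2.circle(roi,px,52 if n=="white" else 44,255,-1)
    m=cv2.inRange(h,(0,0,150),(180,60,255)) if n=="white" else 0
    if n!="white":
        for a,b in HUE[n]+([(18,22)] if n=="yellow" else []): m=m|cv2.inRange(h,(a,110,40),(b,255,255))
    m&=roi
    cs,hi=cv2.findContours(m,cv2.RETR_CCOMP,cv2.CHAIN_APPROX_NONE)
    o=max((i for i in range(len(cs)) if hi[0][i][3]<0),key=lambda i:cv2.contourArea(cs[i]))
    q=max((i for i in range(len(cs)) if hi[0][i][3]==o),key=lambda i:cv2.contourArea(cs[i]))
    eo=cv2.fitEllipse(cs[o]);ei=cv2.fitEllipse(cs[q])
    pts=P[m>0];
    print(n,"outer",plane(eo[0],c,9).round(1),np.round(eo[1]),"inner",plane(ei[0],c,6.5).round(1),np.round(ei[1]),"z",np.percentile(pts[:,2],[2,50,98]).round(1),"floor",np.median(P[int(ei[0][1])-3:int(ei[0][1])+4,int(ei[0][0])-3:int(ei[0][0])+4,2]).round(1))
E
python3 seats.py
```

```text
white outer [510.  302.2   9. ] [87. 97.] inner [509.  304.    6.5] [50. 57.] z [3.4 5.9 9.8] floor 6.0
blue outer [494.1 233.    9. ] [76. 81.] inner [492.9 233.9   6.5] [40. 43.] z [ 3.5  6.  12.6] floor 6.3
red outer [478.5 164.1   9. ] [75. 77.] inner [477.  163.7   6.5] [38. 40.] z [ 3.3  6.  12.5] floor 6.5
yellow outer [462.8  95.1   9. ] [69. 75.] inner [461.   93.6   6.5] [36. 39.] z [ 2.8  6.1 12.4] floor 6.1
```

{"api": "carry_out", "payload": {"commands": [0.07,0.0646,0.0311,0,0,0,1,0.07,0.0646,0.0311,0,0,0,1,0.1,0.0646,0.0311,0,0,0,1,0.115,0.0646,0.0311,0,0,0,1,0.125,0.0646,0.0311,0,0,0,1,0.13,0.0646,0.0311,0,0,0,1,0.1335,0.0646,0.0311,0,0,0,1,0.1335,0.0646,0.0311,0,0,0,1]}}

```text
time: 6.9
tool_pos: [461.9, 94.1, 36.5]
tcp_rot: [151.3, 89.9, -13.7]
ft_force: [0.0, -0.3, -0.4]
finger_gap: 22.1
```

```bash
python3 - <<'E'
from h import *
s=sense();print(s["tool_pos"],s["ft_force"],s["finger_gap"])
p,d=optics.snapshot("wrist");cv2.imwrite("pics/w5.png",cv2.resize(p[150:420,110:450],None,fx=2,fy=2)[:,:,::-1])
E
```

```text
[461.92622783  94.12021844  36.45681143] [ 0.03870758 -0.27676425 -0.43254036] 22.12822261895051
```

View pics/w5.png

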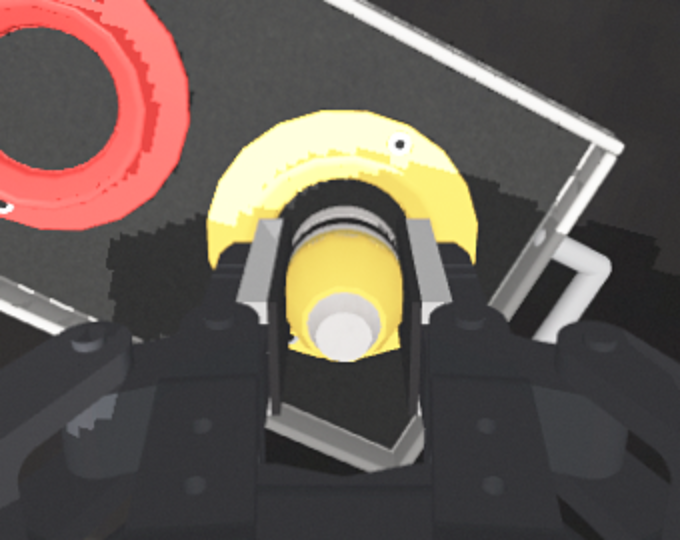

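The yellow objective hangs centred in the yellow cup. Lowering the last bit, releasing, rising.

{"api": "carry_out", "payload": {"commands": [0.0018,0,0,0,0,0,1,0.0018,0,0,0,0,0,1,0.0018,0,0,0,0,0,0,0.0018,0,0,0,0,0,0,0.0018,0,0,0,0,0,0,-0.02,0,0,0,0,0,0,-0.08,0,0,0,0,0,0,-0.11,0,0,0,0,0,0,-0.11,0,0,0,0,0,0]}}

```text
time: 8.07
tool_pos: [464.1, 94.4, 150.0]
tcp_rot: [165.5, 89.5, 0.5]
ft_force: [0.1, 0.7, -0.6]
finger_gap: 43.0
```

```bash
python3 - <<'E'
from h import *
s=sense();print(s["time"],s["tool_pos"],s["ft_force"],s["finger_gap"])
c=optics.calibration("wrist");p,d=optics.snapshot("wrist")
print(measure(p,d,c,"yellow",(461,94),6.5,25))
print(*[togo(t)[0].round(4) for t in ((472.5,-353.8,28),(588.8,-254.6,30))]); print(togo((0,0,0))[1].round(3))
E
```

```text
8.075 [464.05479009  94.36510784 149.99585521] [ 0.06750711  0.69019807 -0.61191787] 42.956841547002966
(array([283.9, 214.7]), array([467.8,  95.3,  28.5]), 41.022300720214844, array([474.4,  98. , 193.2]), 14836)
[0.1199 0.4352 0.1069] [ 0.1185  0.3694 -0.0311]
[[ 0.005  0.258 -0.966]
 [-0.    -0.966 -0.258]
 [-1.     0.002 -0.005]]
```

{"api": "carry_out", "payload": {"commands": [0.0,0.435,0.107,0,0,0,-0.4,0.03,0.435,0.107,0,0,0,-0.4,0.06,0.435,0.107,0,0,0,-0.4,0.06,0.435,0.107,0,0,0,-0.4,0.06,0.435,0.107,0,0,0,-0.4,0.06,0.435,0.107,0,0,0,-0.4,0.06,0.435,0.107,0,0,0,-0.4,0.06,0.435,0.107,0,0,0,-0.4,0.06,0.435,0.107,0,0,0,-0.4,0.06,0.435,0.107,0,0,0,-0.4]}}

```text
time: 9.38
tool_pos: [471.8, -351.9, 87.2]
tcp_rot: [-179.5, 89.7, 15.6]
ft_force: [-0.3, 0.4, 0.2]
finger_gap: 59.6
```

```bash
cat > m.py <<'E'
import sys
from h import *
col,x,y,z=sys.argv[1],*map(float,sys.argv[2:5])
s=sense();print(s["time"],s["tool_pos"],s["ft_force"].round(1),s["finger_gap"])
c=optics.calibration("wrist");p,d=optics.snapshot("wrist")
try: print(measure(p,d,c,col,(x,y),0,18))
except Exception as e: print(e)
print(togo((x,y,z))[0].round(4)); print(togo((0,0,0))[1].round(3))
E
python3 m.py red 472.5 -353.8 26
```

```text
9.375 [ 471.84304943 -351.91609707   87.23029306] [-0.3  0.4  0.2] 59.562353721333025
(array([284.7, 237. ]), array([ 472.9, -354.4,   19. ]), 22.419567108154297, array([ 480.9, -351.3,  133.1]), 5303)
[0.0617 0.0018 0.0005]
[[ 0.005  0.26  -0.966]
 [ 0.001 -0.966 -0.26 ]
 [-1.     0.001 -0.005]]
```

{"api": "carry_out", "payload": {"commands": [0.04,0.002,0,0,0,0,-0.4,0.055,0.002,0,0,0,0,-0.4,0.062,0.002,0,0,0,0,-0.4,0.062,0.002,0,0,0,0,1,0.062,0.002,0,0,0,0,1,0.062,0.002,0,0,0,0,1,0.062,0.002,0,0,0,0,1,0.062,0.002,0,0,0,0,1,0.062,0.002,0,0,0,0,1]}}

```text
time: 10.55
tool_pos: [473.8, -354.6, 27.1]
tcp_rot: [157.7, 89.6, -7.3]
ft_force: [1.2, 2.3, 6.4]
finger_gap: 22.1
```

```bash
python3 m.py red 477.3 163.8 150
```

```text
10.55 [ 473.82159779 -354.57088444   27.13264174] [1.2 2.3 6.4] 22.104819814562457
(array([280.8, 290.5]), array([ 473.3, -355.3,   19. ]), 32.02983856201172, array([ 479.7, -353.7,   61. ]), 6755)
[-0.1233 -0.4993 -0.1387]
[[ 0.007  0.26  -0.966]
 [-0.001 -0.966 -0.26 ]
 [-1.     0.003 -0.006]]
```

{"api": "carry_out", "payload": {"commands": [-0.04,0,0,0,0,0,1,-0.09,-0.04,-0.01,0,0,0,1,-0.1,-0.499,-0.139,0,0,0,1,-0.1,-0.499,-0.139,0,0,0,1,-0.1,-0.499,-0.139,0,0,0,1,-0.1,-0.499,-0.139,0,0,0,1,-0.1,-0.499,-0.139,0,0,0,1,-0.1,-0.499,-0.139,0,0,0,1,-0.1,-0.499,-0.139,0,0,0,1,-0.1,-0.499,-0.139,0,0,0,1,-0.1,-0.499,-0.139,0,0,0,1,-0.1,-0.499,-0.139,0,0,0,1]}}

```text
time: 12.1
tool_pos: [477.7, 163.1, 126.6]
tcp_rot: [153.5, 89.6, -11.5]
ft_force: [0.4, -0.2, -0.1]
finger_gap: 21.7
```

```bash
python3 m.py red 477.3 163.8 34; python3 -c "
from h import *
p,d=optics.snapshot('wrist');cv2.imwrite('pics/w6.png',p[:,:,::-1])"
```

```text
12.1 [477.65320309 163.12092109 126.57982886] [ 0.4 -0.2 -0.1] 21.666289232507122
(array([278.9, 211.7]), array([481.7, 164.8,  19. ]), 44.968101501464844, array([486. , 166.4, 156.2]), 14400)
[ 0.0925 -0.0015  0.0006]
[[ 0.006  0.259 -0.966]
 [-0.001 -0.966 -0.259]
 [-1.     0.003 -0.006]]
```

View pics/w6.png

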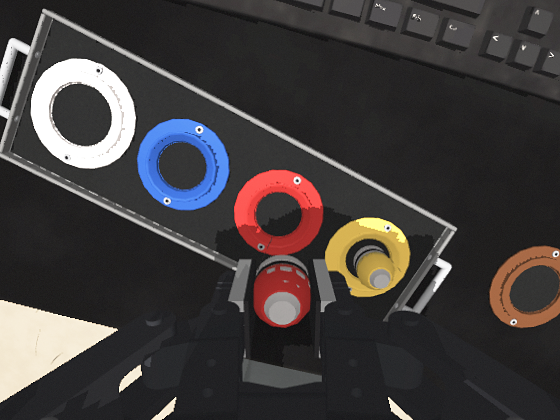

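Yellow stands in its cup (375,262) and red is held over the red cup (278,213). Lowering red, releasing and rising.

{"api": "carry_out", "payload": {"commands": [0.05,-0.001,0,0,0,0,1,0.075,-0.001,0,0,0,0,1,0.085,-0.001,0,0,0,0,1,0.09,-0.001,0,0,0,0,1,0.0928,-0.001,0,0,0,0,1,0.0928,-0.001,0,0,0,0,1,0.0928,-0.001,0,0,0,0,1]}}

```text
time: 13.08
tool_pos: [478.7, 163.4, 34.5]
tcp_rot: [158.2, 89.6, -6.8]
ft_force: [-0.4, -0.7, -0.8]
finger_gap: 22.0
```

```bash
python3 m.py red 477.3 163.8 33.6
```

```text
13.075 [478.71768007 163.42151301  34.52560015] [-0.4 -0.7 -0.8] 21.968029403121395
(array([281. , 297.8]), array([471.5, 161.3,  19. ]), 38.16313552856445, array([481.7, 163.6,  53.4]), 5564)
[ 0.0008 -0.0007  0.0012]
[[ 0.007  0.258 -0.966]
 [-0.001 -0.966 -0.258]
 [-1.     0.003 -0.007]]
```

{"api": "carry_out", "payload": {"commands": [0.001,0,0.001,0,0,0,1,0.001,0,0.001,0,0,0,0,0.001,0,0.001,0,0,0,0,0.001,0,0.001,0,0,0,0,-0.02,0,0.001,0,0,0,0,-0.07,0,0.001,0,0,0,0,-0.1,0,0.001,0,0,0,0,-0.1,0,0.001,0,0,0,0]}}

```text
time: 14.12
tool_pos: [479.1, 163.7, 137.7]
tcp_rot: [166.5, 89.2, 1.5]
ft_force: [0.4, -0.8, 0.3]
finger_gap: 42.7
```

```bash
python3 m.py blue 588.8 -254.6 110; python3 - <<'E'
from h import *
c=optics.calibration("wrist");p,d=optics.snapshot("wrist");P=cloud(d,c)
for n,(x,y),a,b in (("red",(477.3,163.8),33,41),("yel",(461.3,93.7),38,46)):
    q=(np.hypot(P[...,0]-x,P[...,1]-y)<18)&(P[...,2]>a)&(P[...,2]<b);print(n,P[q].mean(0).round(1),P[q].max(0).round(1),q.sum())
E
```

```text
14.125 [479.07686754 163.73024379 137.65884332] [ 0.4 -0.8  0.3] 42.74876970258541
(array([188.6, 165.1]), array([498.2, 229.3,  27. ]), 45.64410400390625, None, 0)
[0.0268 0.4324 0.0011]
[[ 0.01   0.258 -0.966]
 [-0.    -0.966 -0.259]
 [-1.     0.003 -0.01 ]]
red [476.8 162.4  35.5] [484.1 170.8  38.1] 419
yel [462.9  93.7  40.8] [469.5 101.   43.3] 296
```

{"api": "carry_out", "payload": {"commands": [0.0,0.432,0.001,0,-0.55,-0.15,-0.4,0.02,0.432,0.001,0,-0.55,-0.15,-0.4,0.04,0.432,0.001,0,-0.55,-0.15,-0.4,0.04,0.432,0.001,0,-0.55,-0.15,-0.4,0.04,0.432,0.001,0,-0.55,-0.15,-0.4,0.04,0.432,0.001,0,-0.55,-0.15,-0.4,0.04,0.432,0.001,0,-0.55,-0.15,-0.4,0.04,0.432,0.001,0,-0.55,-0.15,-0.4,0.04,0.432,0.001,0,-0.55,-0.15,-0.4,0.04,0.432,0.001,0,-0.55,-0.15,-0.4]}}

```text
time: 15.48
tool_pos: [587.4, -252.9, 94.7]
tcp_rot: [-14.0, 89.8, -179.0]
ft_force: [0.5, 0.6, -1.1]
finger_gap: 59.6
```

```bash
python3 m.py blue 588.8 -254.6 30
```

```text
15.475 [ 587.4081192  -252.91339563   94.68371119] [ 0.5  0.6 -1.1] 59.59299951184832
(array([283.8, 237.7]), array([ 586. , -255.1,   27. ]), 17.10272979736328, array([ 597.1, -252.1,  142.4]), 4830)
[ 0.0651  0.0019 -0.0009]
[[-0.003  0.26  -0.966]
 [-0.    -0.966 -0.26 ]
 [-1.    -0.     0.003]]
```

{"api": "carry_out", "payload": {"commands": [0.04,0.002,0,0,0,0,-0.4,0.057,0.002,0,0,0,0,-0.4,0.066,0.002,0,0,0,0,-0.4,0.066,0.002,0,0,0,0,-0.4,0.066,0.002,0,0,0,0,1,0.066,0.002,0,0,0,0,1,0.066,0.002,0,0,0,0,1,0.066,0.002,0,0,0,0,1,0.066,0.002,0,0,0,0,1]}}

```text
time: 16.65
tool_pos: [588.8, -255.4, 30.5]
tcp_rot: [40.7, 89.9, -124.2]
ft_force: [-1.2, -0.4, 6.3]
finger_gap: 22.5
```

```bash
python3 m.py blue 493.2 233.8 140
```

```text
16.65 [ 588.83639336 -255.37732911   30.52907526] [-1.2 -0.4  6.3] 22.515604450844574
(array([281.6, 281.3]), array([ 591. , -255.7,   27. ]), 32.61644744873047, array([ 597.2, -254.1,   71.2]), 7658)
[-0.1101 -0.4971 -0.0347]
[[-0.001  0.26  -0.966]
 [-0.001 -0.966 -0.26 ]
 [-1.     0.001  0.001]]
```

{"api": "carry_out", "payload": {"commands": [-0.04,0,0,0,0,0,1,-0.09,-0.04,-0.003,0,0,0,1,-0.11,-0.497,-0.035,0,0,0,1,-0.11,-0.497,-0.035,0,0,0,1,-0.11,-0.497,-0.035,0,0,0,1,-0.11,-0.497,-0.035,0,0,0,1,-0.11,-0.497,-0.035,0,0,0,1,-0.11,-0.497,-0.035,0,0,0,1,-0.11,-0.497,-0.035,0,0,0,1,-0.11,-0.497,-0.035,0,0,0,1,-0.11,-0.497,-0.035,0,0,0,1,-0.11,-0.497,-0.035,0,0,0,1]}}

```text
time: 18.2
tool_pos: [493.5, 233.1, 139.7]
tcp_rot: [42.5, 89.9, -122.4]
ft_force: [0.3, -0.3, -0.9]
finger_gap: 22.0
```

```bash
python3 m.py blue 493.2 233.8 37.5; python3 -c "
from h import *
p,d=optics.snapshot('wrist');cv2.imwrite('pics/w7.png',p[:,:,::-1])"
```

```text
18.2 [493.54647718 233.11590694 139.70401578] [ 0.3 -0.3 -0.9] 22.03747249659543
(array([279. , 205.2]), array([499.5, 235.6,  27. ]), 42.75521469116211, array([503.2, 237. , 170.6]), 15993)
[ 0.1022 -0.0012  0.    ]
[[-0.001  0.259 -0.966]
 [-0.002 -0.966 -0.259]
 [-1.     0.002  0.002]]
```

View pics/w7.png

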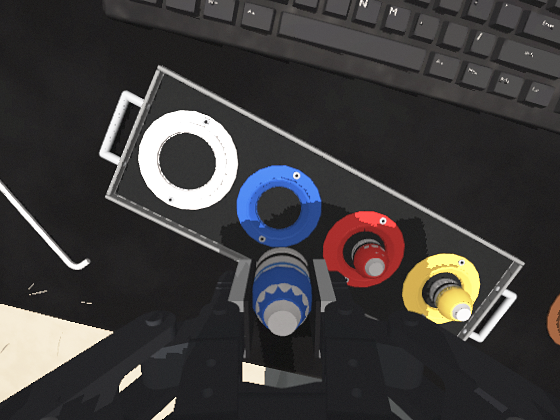

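Red (372,258) and yellow (455,300) stand in their cups. Blue is held over its cup (279,206).

{"api": "carry_out", "payload": {"commands": [0.055,-0.001,0,0,0,0,1,0.082,-0.001,0,0,0,0,1,0.094,-0.001,0,0,0,0,1,0.099,-0.001,0,0,0,0,1,0.1025,-0.001,0,0,0,0,1,0.1025,-0.001,0,0,0,0,1,0.1025,-0.001,0,0,0,0,1]}}

```text
time: 19.18
tool_pos: [494.0, 233.7, 38.1]
tcp_rot: [80.7, 89.9, -84.3]
ft_force: [-0.4, -0.8, -1.3]
finger_gap: 22.2
```

```bash
python3 m.py blue 493.2 233.8 37
```

```text
19.175 [494.0004879  233.72355197  38.11478187] [-0.4 -0.8 -1.3] 22.173248617800756
(array([281.3, 280.4]), array([492.4, 232.2,  27. ]), 32.187294006347656, array([500.1, 234.3,  69.7]), 7369)
[ 0.001  -0.0003  0.0006]
[[-0.     0.259 -0.966]
 [-0.001 -0.966 -0.259]
 [-1.     0.001  0.   ]]
```

{"api": "carry_out", "payload": {"commands": [0.0012,0,0,0,0,0,1,0.0012,0,0,0,0,0,0,0.0012,0,0,0,0,0,0,0.0012,0,0,0,0,0,0,-0.02,0,0,0,0,0,0,-0.07,0,0,0,0,0,0,-0.1,0,0,0,0,0,0,-0.1,0,0,0,0,0,0]}}

```text
time: 20.23
tool_pos: [496.1, 234.7, 141.5]
tcp_rot: [172.5, 89.7, 7.5]
ft_force: [0.9, -0.3, -0.5]
finger_gap: 42.9
```

```bash
python3 m.py filter 422.7 -128 110; python3 - <<'E'
from h import *
c=optics.calibration("wrist");p,d=optics.snapshot("wrist");P=cloud(d,c)
for n,(x,y),a,b in (("red",(477.3,163.8),33,41),("blue",(493,233.7),46,54)):
    q=(np.hypot(P[...,0]-x,P[...,1]-y)<18)&(P[...,2]>a)&(P[...,2]<b);print(n,P[q].mean(0).round(1),P[q].max(0).round(1),q.sum())
E
```

```text
20.225 [496.07610884 234.65070635 141.54196673] [ 0.9 -0.3 -0.5] 42.93743157442538
(array([280.4, 209.5]), array([494.4, 234.4,   8.5]), 42.45390701293945, array([503.6, 236.2, 144.2]), 6229)
[0.0293 0.3311 0.1634]
[[ 0.003  0.259 -0.966]
 [-0.    -0.966 -0.259]
 [-1.     0.001 -0.002]]
red [477.7 162.9  35.4] [484.5 170.6  38.5] 342
blue [495.5 233.7  49. ] [501.5 240.4  51.8] 322
```

{"api": "carry_out", "payload": {"commands": [0.0,0.331,0.163,0,0,0,-0.4,0.02,0.331,0.163,0,0,0,-0.4,0.04,0.331,0.163,0,0,0,-0.4,0.04,0.331,0.163,0,0,0,-0.4,0.04,0.331,0.163,0,0,0,-0.4,0.04,0.331,0.163,0,0,0,-0.4,0.04,0.331,0.163,0,0,0,-0.4,0.04,0.331,0.163,0,0,0,-0.4,0.04,0.331,0.163,0,0,0,-0.4]}}

```text
time: 21.45
tool_pos: [422.0, -126.7, 97.8]
tcp_rot: [26.3, 89.9, -138.6]
ft_force: [-0.3, 0.5, -0.1]
finger_gap: 59.7
```

```bash
python3 m.py filter 422.7 -128 25; python3 -c "
from h import *
p,d=optics.snapshot('wrist');cv2.imwrite('pics/w8.png',p[:,:,::-1])"
```

```text
21.45 [ 422.02403219 -126.74019868   97.75567085] [-0.3  0.5 -0.1] 59.65234511780847
(array([282.6, 225.2]), array([ 423.7, -127.7,    8.5]), 23.162569046020508, array([ 429.4, -125.8,  113.3]), 6964)
[ 0.073   0.0013 -0.0002]
[[-0.     0.261 -0.965]
 [-0.001 -0.965 -0.261]
 [-1.     0.001  0.001]]
```

View pics/w8.png

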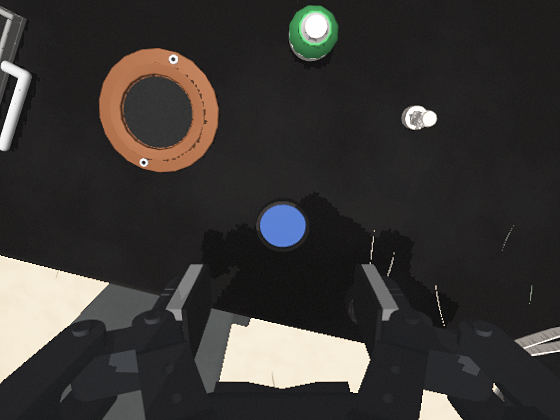

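Blue filter at (282,225), with brown decoy (158,110), green objective (313,32) and knob (420,118) all clear. Measuring how far ahead the fingertips reach before descending.

```bash
python3 - <<'E'
from h import *
s=sense();M=R.from_euler('xyz',s["tcp_rot"],degrees=True).as_matrix();T=s["tool_pos"]
c=optics.calibration("wrist");p,d=optics.snapshot("wrist");Q=(cloud(d,c)-T)@M
for u0,u1 in((165,210),(355,400)):
    q=Q[240:330,u0:u1].reshape(-1,3);q=q[(q[:,0]<60)];
    e=q[abs(q[:,2]+11)<2]; print("finger x pct",np.percentile(q[:,0],[90,98,100]).round(1),"pad-edge x",np.percentile(e[:,0],[90,98,100]).round(1),len(e),"y",np.percentile(e[:,1],[0,50,100]).round(1))
    print([ (v,Q[v,[190,372][u0>200]].round(1)) for v in range(256,290,4)])
E
```

```text
finger x pct [ 8.8 13.4 17.6] pad-edge x [ 7.4 12.5 14.6] 1198 y [-35.8 -31.8 -27.9]
[(256, array([ 99. , -58.8,  23.4])), (260, array([ 98.1, -58.8,  25.8])), (264, array([100.1, -59.6,  29.6])), (268, array([  9.3, -34.7, -10.4])), (272, array([  7. , -34.2,  -9.8])), (276, array([  2.6, -33.1, -10.3])), (280, array([ -1. , -32.2, -10.5])), (284, array([ -4.2, -31.5, -10.6])), (288, array([ -7.3, -30.7, -10.6]))]
finger x pct [ 8.9 13.  16.5] pad-edge x [ 7.5 12.  15.2] 1210 y [29.7 33.6 37.7]
[(256, array([99. , 59.5, 23.4])), (260, array([99.1, 59.7, 26.3])), (264, array([ 12.3,  36.6, -10.7])), (268, array([  9.2,  35.9, -10.4])), (272, array([  6.2,  35.2, -10.2])), (276, array([  2.4,  34.3, -10.4])), (280, array([ -0.2,  33.7, -10.1])), (284, array([ -4.7,  32.6, -10.8])), (288, array([ -7. ,  32.1, -10.5]))]
```

{"api": "carry_out", "payload": {"commands": [0.045,0.001,0,0,0,0,0,0.065,0.001,0,0,0,0,0,0.074,0.001,0,0,0,0,0,0.0755,0.001,0,0,0,0,0,0.0755,0.001,0,0,0,0,0,0.0755,0.001,0,0,0,0,0]}}

```text
time: 22.35
tool_pos: [423.5, -128.4, 23.7]
tcp_rot: [117.0, 89.8, -47.9]
ft_force: [-0.6, -0.2, -0.1]
finger_gap: 43.0
```

```bash
cat > tip.py <<'E'
from h import *
s=sense();M=R.from_euler('xyz',s["tcp_rot"],degrees=True).as_matrix();T=s["tool_pos"]
print(s["time"],T.round(1),s["ft_force"].round(1),round(s["finger_gap"],1))
c=optics.calibration("wrist");p,d=optics.snapshot("wrist");P=cloud(d,c);Q=(P-T)@M
e=(abs(Q[...,2]+10.7)<1)&(Q[...,0]<T[2]-1.5)&(Q[...,0]>-10)&(abs(Q[...,1])<40)&(abs(Q[...,1])>13)
for sg in(-1,1):
    q=Q[e&(Q[...,1]*sg>0)];print(sg,len(q),"tip x",np.percentile(q[:,0],[95,99,100]).round(1),"y",np.percentile(q[:,1],[2,98]).round(1))
f=(np.hypot(Q[...,1],Q[...,2])<12)&(P[...,2]<60);print("filter top z",np.median(P[f][:,2]).round(1),f.sum())
cv2.imwrite("pics/tip.png",cv2.resize(p[170:420,110:450],None,fx=2,fy=2)[:,:,::-1])
E
python3 tip.py
```

```text
22.35 [ 423.5 -128.4   23.7] [-0.6 -0.2 -0.1] 43.0
-1 581 tip x [15.1 16.8 20.2] y [-27.  -20.6]
1 585 tip x [15.1 16.4 17.4] y [22.2 28.7]
filter top z 5.0 2301
```

View pics/tip.png

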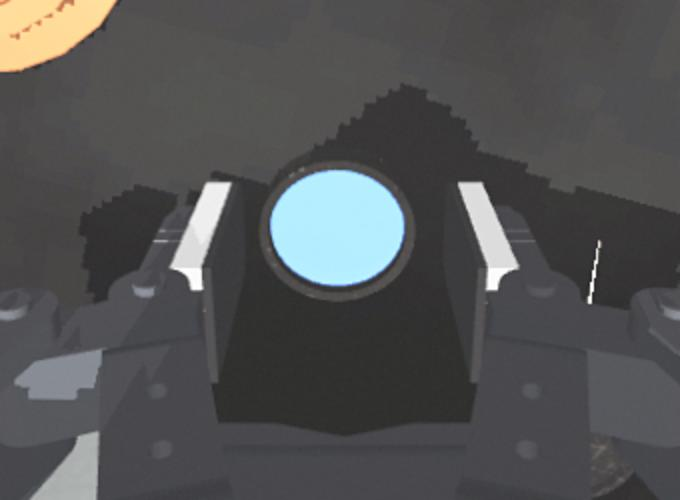

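Filter (337,228) sits between the pads, and the tips are about 6 mm above the table. Going 1.5 mm lower and closing gently.

{"api": "carry_out", "payload": {"commands": [0.0015,0.0005,0,0,0,0,0,0.0015,0.0005,0,0,0,0,0,0.0015,0.0005,0,0,0,0,1,0.0015,0.0005,0,0,0,0,1,0.0015,0.0005,0,0,0,0,1,0.0015,0.0005,0,0,0,0,1,0.0015,0.0005,0,0,0,0,1], "grip_force": 25}}

```text
time: 23.28
tool_pos: [423.5, -128.9, 22.3]
tcp_rot: [113.6, 89.8, -51.3]
ft_force: [-2.2, 0.3, 4.7]
finger_gap: 31.3
```

```bash
python3 tip.py
```

```text
23.275 [ 423.5 -128.9   22.3] [-2.2  0.3  4.7] 31.3
-1 620 tip x [16.5 18.4 19. ] y [-21.2 -14.7]
1 627 tip x [16.8 18.9 20.5] y [16.3 22.8]
filter top z 5.0 2339
```

Gripped, gap 31.3 for a 32.5 mm ring. A short slow lift to check the hold.

{"api": "carry_out", "payload": {"commands": [-0.004,0,0,0,0,0,1,-0.01,0,0,0,0,0,1,-0.015,0,0,0,0,0,1,-0.015,0,0,0,0,0,1]}}

```text
time: 23.82
tool_pos: [424.0, -129.1, 38.0]
tcp_rot: [123.1, 89.8, -41.8]
ft_force: [0.1, -0.1, -1.2]
finger_gap: 31.0
```

```bash
python3 tip.py;python3 m.py filter 509.3 303.6 130
```

```text
23.825 [ 424.  -129.1   38. ] [ 0.1 -0.1 -1.2] 31.0
-1 620 tip x [16.6 18.4 19.4] y [-21.1 -14.7]
1 629 tip x [16.7 18.6 22.2] y [16.2 22.8]
filter top z 20.6 2523
23.875 [ 423.80367157 -128.98212676   37.65113244] [-0.4  0.1 -0. ] 30.77803376641778
(array([301.8, 302.3]), array([ 413. , -139.6,    8.5]), 25.831281661987305, array([ 419.6, -136.7,   26.1]), 3106)
[-0.0934 -0.3949 -0.1958]
[[ 0.002  0.261 -0.965]
 [-0.002 -0.965 -0.261]
 [-1.     0.003 -0.001]]
```

{"api": "carry_out", "payload": {"commands": [-0.02,-0.01,-0.005,0,0,0,1,-0.055,-0.035,-0.018,0,0,0,1,-0.08,-0.075,-0.038,0,0,0,1,-0.093,-0.115,-0.057,0,0,0,1,-0.093,-0.16,-0.08,0,0,0,1,-0.093,-0.205,-0.102,0,0,0,1,-0.093,-0.25,-0.124,0,0,0,1,-0.093,-0.295,-0.147,0,0,0,1,-0.093,-0.335,-0.167,0,0,0,1,-0.093,-0.37,-0.184,0,0,0,1,-0.093,-0.39,-0.194,0,0,0,1,-0.093,-0.395,-0.196,0,0,0,1]}}

```text
time: 25.42
tool_pos: [509.2, 304.8, 129.0]
tcp_rot: [101.1, 89.8, -63.7]
ft_force: [-0.3, -0.6, -0.3]
finger_gap: 31.0
```

```bash
python3 tip.py;python3 m.py filter 509.3 303.6 29.5; python3 -c "
from h import *
p,d=optics.snapshot('wrist');cv2.imwrite('pics/w9.png',p[:,:,::-1])"
```

```text
25.425 [509.2 304.8 129. ] [-0.3 -0.6 -0.3] 31.0
-1 733 tip x [123.8 125.8 127. ] y [-36.6 -14.6]
1 748 tip x [124.2 126.6 127.4] y [14.7 36.3]
filter top z 6.2 909
25.475 [509.19751293 304.49725347 129.12170109] [-0.9  1.2 -0.4] 30.917816249403547
(array([281.8, 284.9]), array([456.3, 289. ,   8.5]), 33.816043853759766, None, 0)
[ 0.0996 -0.0002 -0.0001]
[[ 0.001  0.262 -0.965]
 [-0.003 -0.965 -0.262]
 [-1.     0.003 -0.   ]]
```

View pics/w9.png

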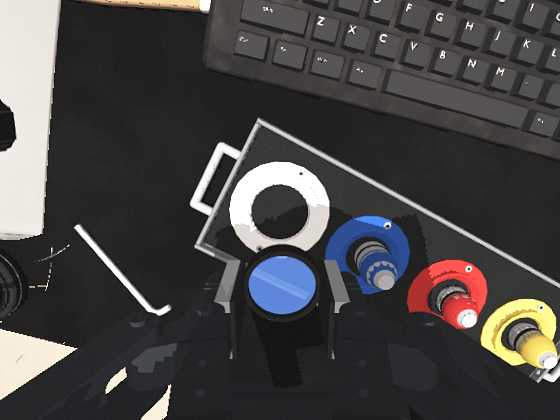

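Filter (282,285) is held flat over the white seat (279,208). The three objectives stand in their own cups at (378,262), (460,298) and (537,345). Lowering slowly.

{"api": "carry_out", "payload": {"commands": [0.03,0,0,0,0,0,1,0.06,0,0,0,0,0,1,0.08,0,0,0,0,0,1,0.09,0,0,0,0,0,1,0.096,0,0,0,0,0,1,0.099,0,0,0,0,0,1,0.0997,0,0,0,0,0,1,0.0997,0,0,0,0,0,1]}}

```text
time: 26.58
tool_pos: [509.9, 303.1, 30.4]
tcp_rot: [121.0, 89.8, -43.8]
ft_force: [-0.1, -0.5, 2.2]
finger_gap: 31.0
```

```bash
python3 tip.py
```

```text
26.575 [509.9 303.1  30.4] [-0.1 -0.5  2.2] 31.0
-1 899 tip x [26.5 27.9 28.6] y [-38.6 -14.6]
1 894 tip x [27.6 28.2 28.8] y [14.5 38. ]
filter top z 13.0 2332
```

View pics/tip.png

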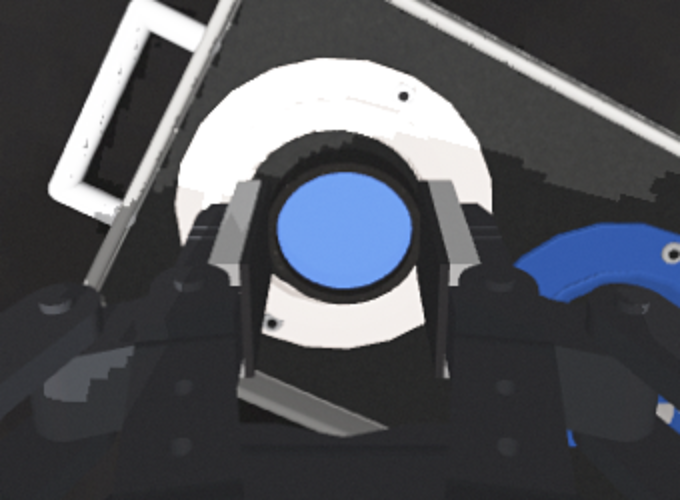

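The filter is centred in the white cup. Easing down another millimetre or so, then checking contact.

{"api": "carry_out", "payload": {"commands": [0.0006,0,0,0,0,0,1,0.0012,0,0,0,0,0,1,0.0015,0,0,0,0,0,1,0.0015,0,0,0,0,0,1]}}

```text
time: 27.12
tool_pos: [510.1, 303.2, 30.1]
tcp_rot: [122.4, 89.8, -42.5]
ft_force: [-5.5, -3.3, 12.2]
finger_gap: 30.7
```

Contact at 12 N, about 1.3 mm above the expected height, so the tips are on the rim or the filter is on the floor. Relieving the pressure and releasing; any fall is about 1 mm.

{"api": "carry_out", "payload": {"commands": [-0.0005,0,0,0,0,0,1,-0.0005,0,0,0,0,0,0.1,-0.0005,0,0,0,0,0,0,-0.0005,0,0,0,0,0,0,-0.015,0,0,0,0,0,0,-0.06,0,0,0,0,0,0,-0.12,0,0,0,0,0,0,-0.16,0,0,0,0,0,0,-0.16,0,0,0,0,0,0,-0.16,0,0,0,0,0,0]}}

```text
time: 28.38
tool_pos: [509.5, 303.4, 190.2]
tcp_rot: [124.6, 89.8, -40.3]
ft_force: [0.0, -0.2, -1.2]
finger_gap: 42.7
```

```bash
python3 - <<'E'
from h import *
s=sense();print(s["time"],s["tool_pos"],s["finger_gap"])
c=optics.calibration("wrist");p,d=optics.snapshot("wrist");P=cloud(d,c);cv2.imwrite("pics/w10.png",p[:,:,::-1])
for n,(x,y),a,b in (("red",(477.3,163.8),33,41),("yel",(461.3,93.7),38,46),("blue",(493,233.7),46,54),("filter",(509.3,303.6),10,22)):
    q=(np.hypot(P[...,0]-x,P[...,1]-y)<18)&(P[...,2]>a)&(P[...,2]<b);print(n,P[q].mean(0).round(1),q.sum())
    if n=="filter":
        A=P[q];A=A[np.hypot(*(A[:,:2]-A[:,:2].mean(0)).T)<11];k=np.linalg.lstsq(np.c_[A[:,:2]-A[:,:2].mean(0),np.ones(len(A))],A[:,2],rcond=None)[0];print("filter plane slope",k.round(3))
m=[b for b in blobs(p,"blue",200)[0]];print([(b[0].round(),b[1],plane(b[0],c,15).round(1)) for b in m])
t,dt=optics.snapshot("top");ct=optics.calibration("top")
for b in blobs(t,"green",30)[0]: print("top green",b[0].round(1))
E
```

```text
28.375 [509.52254972 303.43385837 190.23354935] 42.67441952947387
red [476.9 163.4  35.3] 226
yel [462.3  94.9  40.7] 187
blue [495.9 234.1  48.8] 195
filter [509.3 302.4  12.2] 1169
filter plane slope [-2.0000e-03 -1.0000e-03  1.1412e+01]
[(array([282., 193.]), np.int32(863), array([510.2, 302.4,  15. ])), (array([351., 227.]), np.int32(2777), array([497.1, 237.8,  15. ]))]
top green [333.6 180.5]
top green [321.5 218.5]
```

View pics/w10.png

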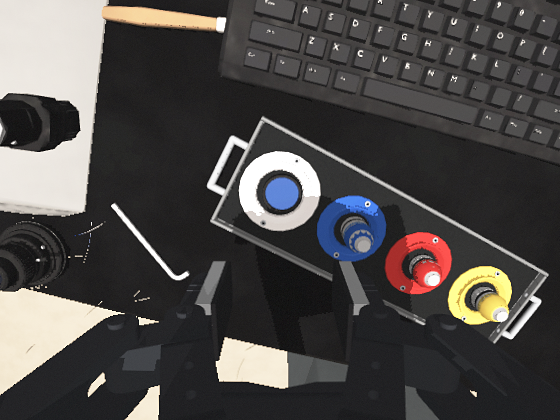

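Everything is seated: filter (282,193) is flat, and the glass reads 11.4 mm against 5.0 mm on the table, so it sits on the 6.5 mm floor. The green pieces haven't moved in the top view.

```bash
python3 -c "
from h import *
print(order.hand_in(),sense()['time'])"
```

```text
the job is handed in; nothing more can be done
the job is handed in; nothing more can be done
```

I put the red, yellow and blue objectives upright in their own coloured seats and laid the blue filter flat in the white seat. The job is handed in, at about 28.4 s on the robot's clock; the hand-in reports no verdict.

**Last checks (wrist and top cameras):**
- **Centring:** the objectives' noses are about 0.5 mm (red), 1.5 mm (yellow) and 2.7 mm (blue) from their seat centres, and the filter about 1.2 mm, against a limit of 8 mm.
- **Filter height:** its surface is level to within 0.002 rad. The glass reads 6.4 mm higher than it did on the table, which matches the 6.5 mm seat floor.
- **Uprightness:** I judged the objectives upright from the picture and the nose positions, without measuring their tilt directly.
- **Green pieces:** the green objective and green filter show no movement, to within about 0.1 pixel in the top view. The brown look-alike was not touched.
- **Gripper:** it ended open and clear, at 190 mm height.

**What disagreed:**
- **First yellow grip:** it looked high on the barrel, so I opened, went down 5 mm and gripped again.
- **Setting down the filter:** it met about 12 N roughly 1.3 mm above the expected height, probably the fingertips on the seat's rim. I eased off before releasing, so any fall was about 1 mm.

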